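# Shelve the tall book and close up the sliding bookend

## Task

Put the tall book away in the book rack: slide the bookend back to make room, stand the tall book upright on the rack's deck between the bookend and the two small books, spine to the front like theirs. Then slide the bookend up again until all three books stand snugly together between the rack's fixed end and the bookend. Never lay or knock the tall book over, and leave the remote, the jar and the plant pot where they are.

Things in the scene. Friction and masses are not known exactly. Their poses are not given: they have to be found in the camera images.
- rack: Dark wooden book rack, fixed to the table. Deck 150 (x) x 260 (y) x 18 mm high; at its +y end a fixed end panel 110 mm high above the deck, inner face at y = +120 mm. Origin: centre of the deck's underside, on the table; front is -x (robot's side), y along the track, z up; deck top at z = 18 mm.
- bookend (a joint): Dark wooden bookend sliding along the rack's y in a groove, m. 0: its plate touches the two small books pushed tight against the fixed end; it opens to 0.12 towards -y, so the value is the room for more books. Rack frame: plate's inner face at y = 62 mm minus the value. Plate 100 (x) x 8 (y) x 130 mm high. About 2.5 N of friction; stays where left.
- bookend_grip (a point): The bookend's upright steel grip, a block 28 (x) x 20 (y) x 45 mm high on a small shelf on the bookend's outer (-y) side. The point is on the block's vertical centre line, 25.5 mm above that shelf, 19.5 mm below the block's top, 167 mm above the table, 45 mm outward (-y) of the plate's inner face. Axes as the rack's.
- tall_book: The book to be put away: a blue cloth hardback standing upright on the table near the rack, 110 deep (x) x 38 thick (y) x 175 mm high, about 0.3 kg, taller and thicker than the two in the rack. Origin: centre of its foot; z up; spine at x = -55 mm, so -x points out of the spine.
- tall_book_spine (a point): Middle of the tall book's spine: at x = -55, y = 0, z = 87.5 mm in the book's frame.
- book_a: Small blue hardback standing in the rack beside the fixed end, 100 deep (x) x 26 thick (y) x 118 mm high, loose. Origin: centre of its foot; spine to -x.
- book_b: Second small blue hardback standing in the rack, between book_a and the bookend, 105 deep (x) x 32 thick (y) x 125 mm high, loose. Origin: centre of its foot; spine to -x.
- remote: Bystander: black remote control lying flat on the table, 45 x 170 (its y) x 18 mm high. Origin: centre of its underside.
- jar: Bystander: round blue glass jar with lid, 100 mm wide, 150 mm high. Origin: centre of its foot.
- plant_pot: Bystander: white pot, 116 mm wide and 112 mm high, with a leafy plant up to about 200 mm high and 180 mm across. Origin: centre of its foot.
Not all that is in view belongs to the job. What is shaped like the book_a but brown, purple or red is not meant.

How it is judged:
On the way, in this order (a step that is already met when the one before it is completed fails the run):
1. the bookend has been slid back far enough to admit the tall book (room of more than 42 mm) (value of joint bookend above 0.042 m), for 0.2 s.
2. the tall book stands upright on the rack's deck between the small books and the bookend (x of tall_book in the frame of rack between -0.022 and 0.022 m and z of tall_book in the frame of rack between 0.013 and 0.022 m and angle between tall_book's own z axis and vertical below 0.06 rad and y of tall_book in the frame of rack between -0.04 and 0.06 m), for 0.2 s.
At the end, for the whole second after the job is handed in: All three books stand upright on the deck (tilt < 0.06 rad), the tall one at rest, spine to the front, square within 0.08 rad, within 22 mm of the deck's middle across (small ones 30 mm); the bookend is closed on the row with under 4 mm of slack in all (joint 0.033 to 0.042) (all of step 2 and x of tall_book_spine in the frame of rack below -0.03 m and angle between the y axis of tall_book and the y axis of rack, either way round below 0.08 rad and value of joint bookend between 0.033 and 0.042 m and y of tall_book in the frame of rack above 0.03 m and linear speed of tall_book below 0.02 m/s and angle between each of book_a, book_b's own z axis and vertical below 0.06 rad and z of book_a in the frame of rack between 0.013 and 0.022 m and x of book_a in the frame of rack between -0.03 and 0.03 m and z of book_b in the frame of rack between 0.013 and 0.022 m and x of book_b in the frame of rack between -0.03 and 0.03 m); the robot touches nothing.
It fails at once if the tall book is laid or knocked over (tilt above 0.5 rad) (angle between tall_book's own z axis and vertical above 0.5 rad).
It fails at once if the remote, jar or plant pot is displaced by more than 25 mm (distance of any of remote, jar, plant_pot from where it was at the start of the episode above 0.025 m).
It also fails if it takes over 70 s, if anything falls off the work surface, if the arm or the gripper's body presses on something with over 40 N, if the wrist force passes 120 N, or if a joint passes its speed limit or range.

## Robot

A 7-joint arm with a two-finger parallel gripper is mounted at the origin on the work surface. World frame = base frame: x ahead of the robot, y to its left, z up, the work surface at z = 0. Lengths are in m, angles in rad, forces in N, time in s.
With the tool pointing down it reaches from about 0.425 to 0.875 m from the base axis. Payload 4.7 kg.
Tool frame: the origin (TCP) lies on the front face of the gripper's body, between the roots of the fingers; the fingertips stand tip_extent ahead of it and the grasp point (between the pads) lies 54 mm ahead of it (tip_extent is the distance from the TCP to the fingertips, in m); z points along the fingers, y is the line along which they close (so a half turn about z gives the same grasp; the last joint's range is limited). The gripper opens to 85 mm and grips with 20 to 120 N. Pads are 22 mm wide; open, the fingers measure 114 mm over their backs; the gripper's body (76 mm by 85 mm) begins 54 mm behind the grasp point. The pads swing forward as they close: fully open they stand 13 mm farther back than shut.
Start: joints at [-1.086, 0.321, -0.07, 1.45, 0.023, 1.371, -0.057], TCP at [0.295, 0.579, 0.304] pointing down, gripper open.
Joint ranges: [-2.86, 2.86], [-0.3, 2.09], [-1.38, 1.24], [0.06, 2.45], [-1.56, 4.7], [0.09, 2.05], [-2.69, 2.69]. Speed limits (rad/s): [2.57, 2.57, 3.14, 3.14, 3.14, 3.14, 3.14].

## Interface

Orientations are given as a rotation vector (axis times angle).
In Python, from cell import move_ptp, move_l, move_joints, grip, pause, ik, capture, IKError, close_job, current_time_s, current_joints, current_dq, current_effort, current_position, current_eef_rot, current_contact_force, current_moment, current_finger_gap, current_finger_force, tip_extent gives the robot as it stands. The module is installed in compiled form; this text tells all that it offers. Calls block until the motion is done:
- move_ptp(position, orientation): joint-space move of the TCP to a pose.
- move_l(position, max_speed=0.15, ori=None, until_force=None): straight line of the TCP; ori=None keeps the orientation; max_speed is the mean speed in m/s. With until_force (N) it stops when the force on the tool has changed by that much, and returns True; else False.
- move_joints(angles): joint-space move.
- grip(opening): opening from 0.0 (shut) to 1.0 (fully open); the grip force is fixed at half the most; returns when the fingers have stopped.
- pause(seconds).
- ik(position, orientation): joint angles nearest the present ones, or None.
- capture(name): name is "scene" or "top" or "wrist"; returns a dict with "frame" (400x640x3 uint8, blue, green, red), "intrinsics" (3x3 intrinsics, pixels), "R" (3x3) and "t" (3): a world point X has camera coordinates R X + t. Camera axes: x right, y down, z forward; pixel columns grow to the right and rows downward; lengths in m; the calibration is good to about 2 mm. A picture is of the moment at which its call begins. There is no depth.
A pose or a line that the arm cannot do raises IKError and nothing moves.
- close_job(): hands the job in; it is judged then, once.
Readings, each from a call of its own:
- current_time_s(): time.
- current_joints(): joint angles.
- current_dq(): joint speeds.
- current_effort(): joint torques, N m.
- current_position(): TCP position.
- current_eef_rot(): TCP orientation.
- current_contact_force(): force on the tool from outside, world axes, zero at the start.
- current_moment(): the same for the moment, N m.
- current_finger_gap(): opening from 0.0 (shut) to 1.0 (fully open).
- current_finger_force(): force on a finger pad.
Only numpy, scipy, OpenCV 4.12 (cv2) and the standard library are available. Lean on these libraries where they do the work, as an engineer would, in place of code of your own. Each camera call takes 0.05 s, during which the arm holds its last target. There are 200 camera calls.

## Working session

There is one attempt and no reset: what is moved stays moved. The work goes in short steps, each a Python script; the robot and the scene stay as the last script left them, time stands still between calls to the robot, and variables do not carry over. Pictures are saved under pics/ and viewed, at most 10 in all, crops included, and the job is handed in when it is done.

```bash
mkdir -p pics
python3 - <<'E'
from cell import *
import cv2,numpy as np,pickle
for n in("scene","top"):
    c=capture(n);cv2.imwrite(f"pics/{n}0.png",c["frame"]);pickle.dump(c,open(f"{n}0.pkl","wb"))
    print(n,c["intrinsics"].round(1).tolist(),c["R"].round(3).tolist(),c["t"].round(3).tolist())
print(tip_extent if not callable(tip_extent) else tip_extent(),current_eef_rot(),current_position(),current_time_s())
E
```

```text
scene [[365.2, 0.0, 317.7], [0.0, 365.2, 198.0], [0.0, 0.0, 1.0]] [[-0.636, -0.772, -0.002], [-0.732, 0.604, -0.317], [0.246, -0.2, -0.948]] [0.407, 0.426, 0.9]
top [[513.7, 0.0, 312.2], [0.0, 513.7, 197.0], [0.0, 0.0, 1.0]] [[-0.049, -0.999, 0.0], [-0.974, 0.047, -0.222], [0.221, -0.011, -0.975]] [0.083, 0.579, 1.301]
0.0726 [-7.32558767e-01 -3.05463559e+00  2.71406406e-03] [0.29469023 0.57895444 0.30293065] 0.1
```

View pics/scene0.png

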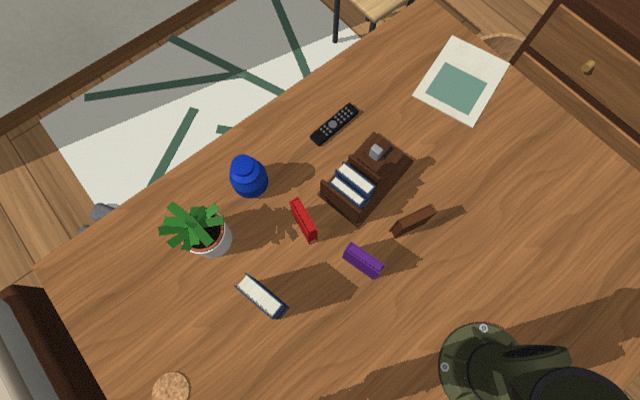

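View pics/top0.png

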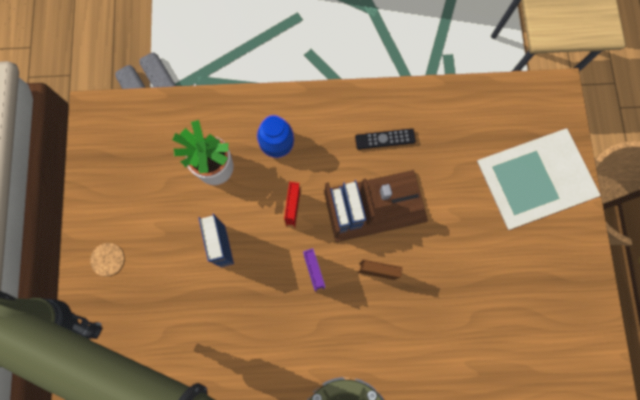

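The scene view shows the tall book at (260,297), the rack at (367,178) with its two small books, and the steel grip at (376,151). In the top view these are at (215,240), (375,205) and (387,191). The red, purple and brown books are distractors. The only blue book outside the rack, and the tallest one, is at top (215,240), so I'll confirm that one in enlarged crops.

Run:
```python
import cv2,numpy as np
s=cv2.imread("pics/scene0.png");t=cv2.imread("pics/top0.png")
def c(i,u,v):return cv2.resize(i[v:v+75,u:u+100] ,(400,300),interpolation=cv2.INTER_CUBIC)
def d(i,u,v):return cv2.resize(i[v:v+90,u:u+120] ,(400,300),interpolation=cv2.INTER_CUBIC)
cv2.imwrite("pics/crop.png",np.vstack([np.hstack([c(s,220,255),d(s,305,125)]),np.hstack([c(t,170,200),d(t,315,160)])]))
```

```text
(no output)
```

View pics/crop.png

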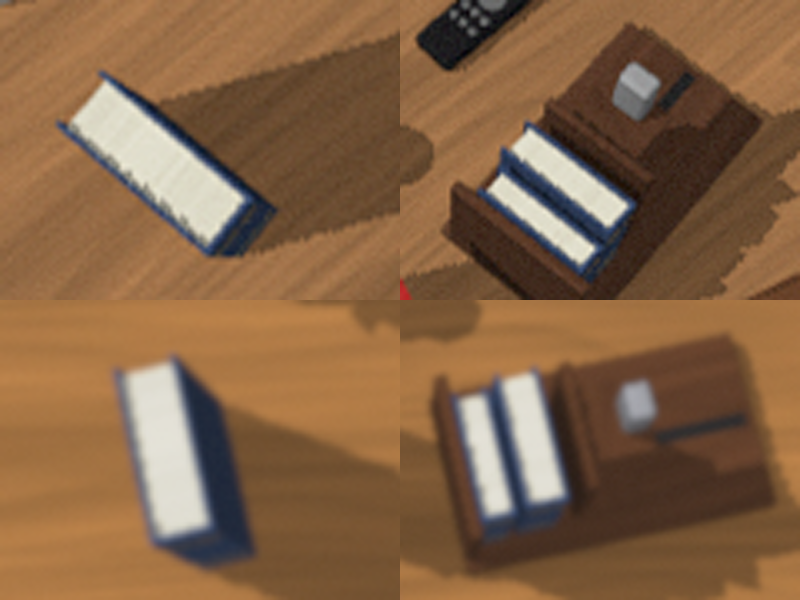

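The crops confirm it. The tall book (navy, white pages) has its page top at scene (245,273)-(284,306), with the spine at the lower right. The small blue books stand between the end panel and the bookend plate, and the rack is slightly rotated. Next I'll compute poses.

```bash
cat > h.py <<'E'
import numpy as np,pickle,cv2
def ray(c,p,z):
    K,R,t=c["intrinsics"],np.array(c["R"]),np.array(c["t"])
    o=-R.T@t; d=R.T@np.linalg.inv(K)@[p[0],p[1],1]
    return (o+d*(z-o[2])/d[2])
E
python3 - <<'E'
from h import *
S=pickle.load(open("scene0.pkl","rb"));T=pickle.load(open("top0.pkl","rb"))
for c in(S,T):print("cam",(-c["R"].T@c["t"]).round(3))
def P(n,c,l,z):
    for p in l:print(n,p,ray(c,p,z)[:2].round(4))
P("book S",S,[(245.5,273.2),(235,286.2),(284.5,306.2),(273.2,318.7)],.175)
P("book T",T,[(198.8,218),(214.5,214.3),(208,260.8),(223,257)],.175)
P("deck S",S,[(374,132.5),(413.6,161)],.018)
P("deck T",T,[(414,170.5),(427.5,220),(336,241)],.018)
# page blobs and grip blob
for n,c,(u0,u1,v0,v1) in(("S",S,(225,300,265,325)),("T",T,(190,240,205,275)),("Sr",S,(325,385,155,210)),("Tr",T,(325,368,175,235))):
    f=c["frame"].astype(int)[v0:v1,u0:u1]
    m=((f.min(2)>140)).astype(np.uint8)
    cs=[k for k in cv2.findContours(m,cv2.RETR_EXTERNAL,cv2.CHAIN_APPROX_NONE)[0] if cv2.contourArea(k)>60]
    for k in cs:
        b=cv2.boxPoints(cv2.minAreaRect(k))+[u0,v0]
        for z in([.172] if n in"ST" else [.018+.12]):
            w=np.array([ray(c,p,z)[:2] for p in b]); 
            e=[w[1]-w[0],w[2]-w[1]];L=max(e,key=np.linalg.norm)
            print(n,z,"ctr",w.mean(0).round(4),"len",[round(float(np.linalg.norm(x)),4) for x in e],"yaw",round(float(np.degrees(np.arctan2(L[1],L[0]))),2))
P("plate/panel tops",S,[(319.6+2,180.5)],.128)
P("griptop S",S,[((612-400)/3.333+305,125+75/3.333),((630-400)/3.333+305,125+62/3.333),((660-400)/3.333+305,125+77/3.333),((643-400)/3.333+305,125+97/3.333)],.1865)
P("griptop T",T,[((617-400)/3.333+315,160+85/3.333),((645-400)/3.333+315,160+78/3.333),((655-400)/3.333+315,160+106/3.333)],.1865)
for n,c in(("S",S),("T",T)):
    for nm,p,z in(("red",{"S":(303,220),"T":(293,185)}[n],.118),("purple",{"S":(363,258),"T":(307,251)}[n],.118),("brown",{"S":(413,219),"T":(382,265)}[n],.118),("pot",{"S":(207,235),"T":(208,165)}[n],.112),("jar",{"S":(243,163),"T":(273,125)}[n],.15),("remote",{"S":(334,124),"T":(385,139)}[n],.018)):P(n+nm,c,[p],z)
E
```

```text
cam [0.349 0.237 0.99 ]
cam [0.28  0.07  1.396]
book S (245.5, 273.2) [0.5269 0.2993]
book S (235, 286.2) [0.5187 0.3334]
book S (284.5, 306.2) [0.4171 0.2758]
book S (273.2, 318.7) [0.4123 0.3099]
book T (198.8, 218) [0.5184 0.3321]
book T (214.5, 214.3) [0.5257 0.2941]
book T (208, 260.8) [0.4141 0.3103]
book T (223, 257) [0.4214 0.2747]
deck S (374, 132.5) [ 0.6534 -0.2281]
deck S (413.6, 161) [ 0.5115 -0.2542]
deck T (414, 170.5) [ 0.6546 -0.2327]
deck T (427.5, 220) [ 0.5133 -0.2565]
deck T (336, 241) [ 0.468  -0.0041]
S 0.172 ctr [0.4718 0.305 ] len [0.0311, 0.1015] yaw -167.88
T 0.172 ctr [0.4715 0.3043] len [0.0328, 0.1024] yaw -168.14
Sr 0.13799999999999998 ctr [ 0.5401 -0.0107] len [0.0181, 0.0899] yaw -170.6
Sr 0.13799999999999998 ctr [ 0.552  -0.0493] len [0.0248, 0.0959] yaw -171.17
Tr 0.13799999999999998 ctr [ 0.5388 -0.0129] len [0.0209, 0.0914] yaw -169.78
Tr 0.13799999999999998 ctr [ 0.5504 -0.0493] len [0.0271, 0.0973] yaw -170.17
plate/panel tops (321.6, 180.5) [0.6024 0.0184]
griptop S (368.6063606360636, 147.5022502250225) [ 0.5786 -0.1098]
griptop S (374.006900690069, 143.6018601860186) [ 0.5781 -0.127 ]
griptop S (383.007800780078, 148.1023102310231) [ 0.5552 -0.1357]
griptop S (377.9072907290729, 154.1029102910291) [ 0.5512 -0.1153]
griptop T (380.1065106510651, 185.5025502550255) [ 0.5751 -0.11  ]
griptop T (388.5073507350735, 183.4023402340234) [ 0.5794 -0.1308]
griptop T (391.5076507650765, 191.8031803180318) [ 0.5581 -0.1364]
Sred (303, 220) [0.5542 0.118 ]
Spurple (363, 258) [0.39   0.0662]
Sbrown (413, 219) [ 0.3833 -0.0931]
Spot (207, 235) [0.6758 0.3227]
Sjar (243, 163) [0.7575 0.146 ]
Sremote (334, 124) [ 0.7513 -0.1547]
Tred (293, 185) [0.604  0.1029]
Tpurple (307, 251) [0.4328 0.0749]
Tbrown (382, 265) [ 0.3891 -0.1091]
Tpot (208, 165) [0.6698 0.3217]
Tjar (273, 125) [0.7572 0.147 ]
Tremote (385, 139) [ 0.7506 -0.1594]
```

```bash
cat >> h.py <<'E'
from cell import *
from scipy.spatial.transform import Rotation as Ro
def ori(deg):
    c=[(Ro.from_euler('z',deg+k,degrees=True)*Ro.from_euler('x',180,degrees=True)) for k in(0,180)]
    cur=Ro.from_rotvec(current_eef_rot())
    return min(c,key=lambda r:(r*cur.inv()).magnitude()).as_rotvec()
YR=np.radians(10); ex=np.array([np.cos(YR),np.sin(YR),0]); ey=np.array([-np.sin(YR),np.cos(YR),0])
def st(): print("t",round(current_time_s(),2),"p",np.round(current_position(),4),"F",np.round(current_contact_force(),1),"gap",round(current_finger_gap(),3),"ff",np.round(current_finger_force(),1))
E
python3 - <<'E'
from h import *
o=ori(10); print(o)
g=np.array([.566,-.1225,0])
for p in([*g[:2],.30],[.469,.304,.20],[.469,.304,.39],[.555,-.09,.4]): print(ik(p,o))
grip(.5); 
move_ptp([*g[:2],.30],o); st()
c=capture("wrist");cv2.imwrite("pics/w0.png",c["frame"]);pickle.dump(c,open("w0.pkl","wb"))
E
```

```text
[ 2.73807841e-01 -3.12963795e+00 -1.91635055e-16]
[-0.42628501  0.1952204   0.68036438  1.66096248 -0.12598952  1.32996264
  2.02025068]
[-0.65711775  0.20342406  0.03863498  1.81154728 -0.00864125  1.12678345
  1.12976269]
[-0.67484582  0.09822674  0.05680815  1.54641802 -0.0055833   1.49710648
  1.12742939]
[-0.46964613  0.10832922  0.64195444  1.53845878 -0.06487816  1.51636291
  1.91835524]
t 3.25 p [ 0.5663 -0.1214  0.2999] F [-0.5  0.4 -0.3] gap 0.5 ff 0.0
```

View pics/w0.png

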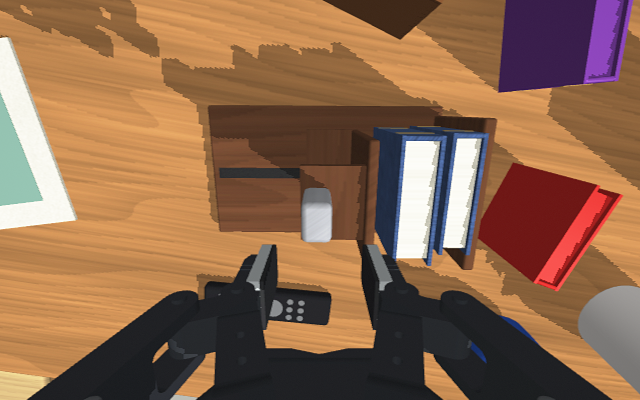

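The wrist view shows the grip block at (317,215), centred between the fingers. The plate is at x≈371, book_b at 385-440 and book_a at 440-487. I'll refine with the deck corners and the block.

Run:
```python
from h import *
W=pickle.load(open("w0.pkl","rb"));print("cam",(-W["R"].T@W["t"]).round(3))
def P(n,l,z):
    for p in l:print(n,p,ray(W,p,z)[:2].round(4))
P("deck",[(209,106),(221,232)],.018)
P("panel/front top",[(497,119),(473,269)],.128)
P("plate top",[(370,139),(366,241),(378,139),(376,243)],.148)
P("grip",[(303,190),(332,190),(303,241),(330,241),(304,203),(332,203)],.1865)
```

```text
cam [ 0.494 -0.134  0.37 ]
deck (209, 106) [ 0.5106 -0.2535]
deck (221, 232) [ 0.6568 -0.2281]
panel/front top (497, 119) [0.4767 0.0008]
panel/front top (473, 269) [0.6025 0.0232]
plate top (370, 139) [ 0.5071 -0.0948]
plate top (366, 241) [ 0.5846 -0.0805]
plate top (378, 139) [ 0.5061 -0.0892]
plate top (376, 243) [ 0.5849 -0.0723]
grip (303, 190) [ 0.5424 -0.1355]
grip (332, 190) [ 0.5393 -0.1179]
grip (303, 241) [ 0.5761 -0.1301]
grip (330, 241) [ 0.5731 -0.1128]
grip (304, 203) [ 0.5506 -0.1336]
grip (332, 203) [ 0.5475 -0.1163]
```

Run:
```python
from h import *
o=ori(10); g=np.array([.564,-.123,0])
move_l([g[0],g[1],.30],ori=o)
print(move_l([g[0],g[1],.227],max_speed=.1,until_force=8)); st()
grip(0); st()
p=np.array(current_position())
move_l(p-.058*ey,max_speed=.08); st()
grip(.5); st()
p=np.array(current_position()); move_l(p+[0,0,.16],max_speed=.2)
c=capture("top");cv2.imwrite("pics/t1.png",c["frame"]);pickle.dump(c,open("t1.pkl","wb"))
b=np.array([.469,.304]); ob=ori(12)
move_ptp([*b,.33],ob); st()
w=capture("wrist");pickle.dump(w,open("w1.pkl","wb"))
cv2.imwrite("pics/c1.png",np.hstack([cv2.resize(c["frame"],(400,250)),cv2.resize(w["frame"],(400,250))]))
```

```text
False
t 4.43 p [ 0.5644 -0.1232  0.2276] F [-0.2 -0.1 -0.4] gap 0.501 ff 0.0
t 4.76 p [ 0.5645 -0.1232  0.228 ] F [-0.4  0.3  4.2] gap 0.225 ff 59.6
t 5.63 p [ 0.5746 -0.1813  0.228 ] F [-0.3 -2.   2. ] gap 0.224 ff 59.4
t 5.98 p [ 0.5745 -0.1798  0.2278] F [-1.  -0.4 -1. ] gap 0.5 ff 0.0
t 8.79 p [0.47   0.3026 0.3302] F [-0.6  0.4  0.1] gap 0.502 ff 0.0
```

View pics/c1.png

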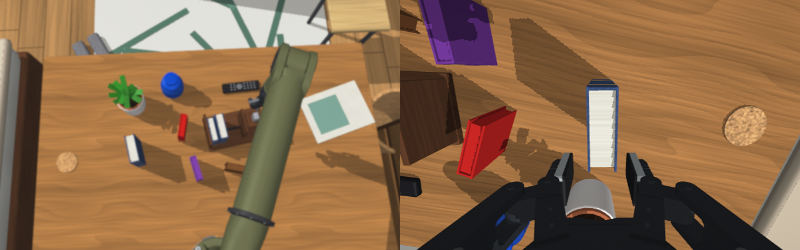

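The bookend moved 58 mm, so the room is about 84 mm. The wrist view shows the tall book almost centred between the fingers. I'll refine its pose from the wrist page blob, then grasp.

Run:
```python
from h import *
W=pickle.load(open("w1.pkl","rb"));f=W["frame"].astype(int)
m=(f.min(2)>140).astype(np.uint8);m[:120]=0;m[275:]=0;m[:,:270]=0;m[:,370:]=0
k=max(cv2.findContours(m,cv2.RETR_EXTERNAL,cv2.CHAIN_APPROX_NONE)[0],key=cv2.contourArea)
b=cv2.boxPoints(cv2.minAreaRect(k));w=np.array([ray(W,p,.173)[:2] for p in b])
print(b.round(1).tolist(),w.round(4).tolist(),w.mean(0).round(4))
e=max([w[1]-w[0],w[2]-w[1]],key=np.linalg.norm);print(np.linalg.norm(w[1]-w[0]),np.linalg.norm(w[2]-w[1]),np.degrees(np.arctan2(e[1],e[0])))
```

```text
[[302.0, 144.0], [344.0, 144.0], [344.0, 266.0], [302.0, 266.0]] [[0.4241, 0.2803], [0.4178, 0.3104], [0.5148, 0.3331], [0.5219, 0.2991]] [0.4696 0.3057]
0.030785468530519954 0.09958214929905058 13.146456535683567
```

Run:
```python
from h import *
o=ori(12); b=np.array([.4695,.3045])
grip(1.0)
move_l([*b,.33],ori=o)
print(move_l([*b,.203],max_speed=.1,until_force=6)); st()
grip(0); st()
p=np.array(current_position()); move_l([p[0],p[1],.40],max_speed=.15); st()
print(np.round(current_moment(),2))
w=capture("wrist");c=capture("scene")
cv2.imwrite("pics/c2.png",np.hstack([cv2.resize(c["frame"],(400,250)),cv2.resize(w["frame"],(400,250))]))
```

```text
False
t 11.01 p [0.4699 0.3047 0.2037] F [ 0.1 -0.7 -0. ] gap 0.997 ff 0.0
t 11.51 p [0.4697 0.3049 0.2034] F [-0.2  1.3  0.9] gap 0.438 ff 60.9
t 12.97 p [0.4693 0.3047 0.3989] F [-0.6 -0.8 -3.4] gap 0.436 ff 60.5
[-0.02 -0.01  0.  ]
```

View pics/c2.png

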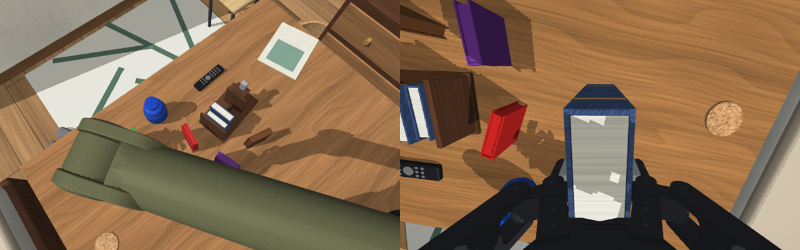

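The book is held upright between the fingers, clear of everything. Next I'll carry it over and check the clearance.

Run:
```python
from h import *
o=ori(10); t=np.array([.5579,-.0963])
move_l([*t,.40],max_speed=.2,ori=o); st()
w=capture("wrist");c=capture("scene");pickle.dump((w,c),open("h3.pkl","wb"))
cv2.imwrite("pics/c3.png",np.hstack([cv2.resize(c["frame"][100:250,280:460],(400,333)),cv2.resize(w["frame"][:320,100:484],(400,333))]))
```

```text
t 15.28 p [ 0.5579 -0.0953  0.3999] F [ 0.7 -1.1 -2.7] gap 0.434 ff 60.5
```

View pics/c3.png

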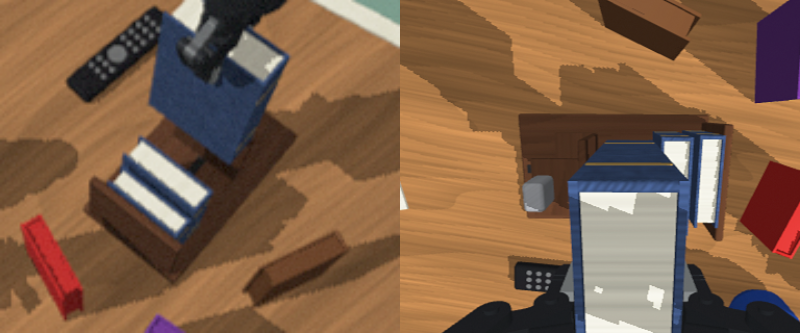

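Run:
```python
from h import *
w,c=pickle.load(open("h3.pkl","rb"))
C=np.array([.561,-.114,0])
for n,p,z in(("bookb",(344.8,127.8),.143),("platefront out",(276,131),.148),("plate in",(289,131),.148),("deck corner",(120/1.0417+100,115/1.041),.018),("panel in",((722-400)/1.0417+100,125/1.041),.128),("foot l",((608-400)/1.0417+100,142/1.041),.196),("foot r",((658-400)/1.0417+100,142/1.041),.196)):
    d=ray(w,p,z)-C; print(n,[round(float(d@e)*1000,1) for e in(ex,ey)])
```

```text
bookb [-55.8, 45.9]
platefront out [-52.8, -25.0]
plate in [-52.8, -11.7]
deck corner [-72.9, -127.5]
panel in [-63.2, 116.3]
foot l [-51.2, 2.1]
foot r [-51.2, 44.2]
```

Run:
```python
from h import *
o=ori(10); t=np.array([.5570,-.1005])
move_l([*t,.36],max_speed=.1,ori=o)
h=move_l([*t,.245],max_speed=.1,until_force=6); print(h); st()
if not h:
    print(move_l([*t,.215],max_speed=.02,until_force=5)); st(); print(np.round(current_moment(),2))
w=capture("wrist");c=capture("scene");pickle.dump((w,c),open("h4.pkl","wb"))
cv2.imwrite("pics/c4.png",np.hstack([cv2.resize(c["frame"][100:250,280:460],(400,333)),cv2.resize(w["frame"][:320,100:484],(400,333))]))
```

```text
False
t 17.23 p [ 0.5574 -0.1007  0.2457] F [ 0.  -0.2 -2.5] gap 0.434 ff 60.4
True
t 18.32 p [ 0.5569 -0.1004  0.2214] F [-0.6  0.4  3.4] gap 0.44 ff 61.1
[-0.06  0.04  0.03]
```

View pics/c4.png

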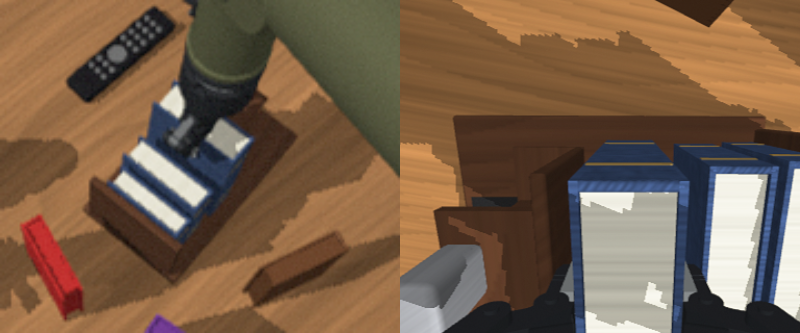

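The foot is on the deck: contact came 18 mm above the pick height, with gaps on both sides. Now I'll release it and close the bookend.

Run:
```python
from h import *
grip(.64); st(); pause(.3)
p=np.array(current_position()); move_l([p[0],p[1],.32],max_speed=.1); 
o=ori(10); g=np.array([.5745,-.1805])
grip(.5)
move_l([*g,.32],ori=o); print(move_l([*g,.228],max_speed=.1,until_force=6)); st()
grip(0); st()
p=np.array(current_position()); print("hit",move_l(p+.036*ey,max_speed=.05,until_force=20)); st()
p2=np.array(current_position()); print("hit",move_l(p2+.022*ey,max_speed=.015,until_force=14)); st()
print("travel",(np.array(current_position())-p)@ey)
w=capture("wrist");c=capture("scene");pickle.dump((w,c),open("h5.pkl","wb"))
cv2.imwrite("pics/c5.png",np.hstack([cv2.resize(c["frame"][100:250,280:460],(400,333)),cv2.resize(w["frame"][:320,100:484],(400,333))]))
```

```text
t 18.73 p [ 0.5558 -0.1     0.2198] F [ 0.4  0.5 -0.5] gap 0.634 ff 0.0
False
t 22.22 p [ 0.5749 -0.1808  0.2287] F [-0.3  0.7  0.3] gap 0.499 ff 0.0
t 22.54 p [ 0.5749 -0.1807  0.2289] F [-0.6  0.5  4.7] gap 0.225 ff 59.7
hit False
t 23.41 p [ 0.5687 -0.1443  0.2289] F [0.3 0.6 4.4] gap 0.223 ff 60.1
hit True
t 24.32 p [ 0.5671 -0.136   0.2289] F [ 1.6 -1.3  1.9] gap 0.224 ff 60.1
travel 0.045453672753948175
```

View pics/c5.png

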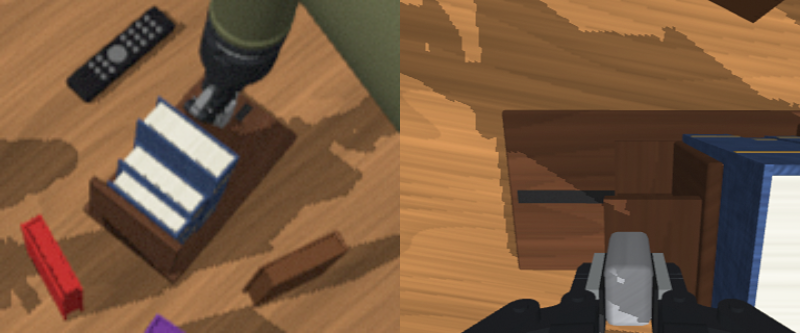

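The row looks closed: the hard stop came after 45.5 mm, about as predicted. I'll push a little more to confirm, then release and check.

Run:
```python
from h import *
p=np.array(current_position()); print("hit",move_l(p+.008*ey,max_speed=.01,until_force=20)); st()
print("extra",(np.array(current_position())-p)@ey)
grip(.5); st()
p=np.array(current_position()); move_l(p+[0,0,.17],max_speed=.15)
w=capture("wrist")
p=np.array(current_position());
move_ptp([.42,.40,.38],ori(10)); st()
c=capture("scene");t=capture("top");pickle.dump((w,c,t),open("h6.pkl","wb"))
cv2.imwrite("pics/c6.png",np.vstack([np.hstack([cv2.resize(c["frame"][110:230,300:444],(400,333)),cv2.resize(t["frame"][150:255,310:436],(400,333))]),cv2.resize(w["frame"][:213],(800,266))]))
```

```text
hit True
t 25.07 p [ 0.5668 -0.1354  0.2289] F [ 2.6 -3.2  1.1] gap 0.223 ff 60.9
extra 0.0006223931159233119
t 25.43 p [ 0.5662 -0.1355  0.2284] F [-0.1  0.7  0.4] gap 0.503 ff 0.0
t 28.77 p [0.4212 0.3987 0.3802] F [ 1.1 -0.2  0.6] gap 0.501 ff 0.0
```

View pics/c6.png

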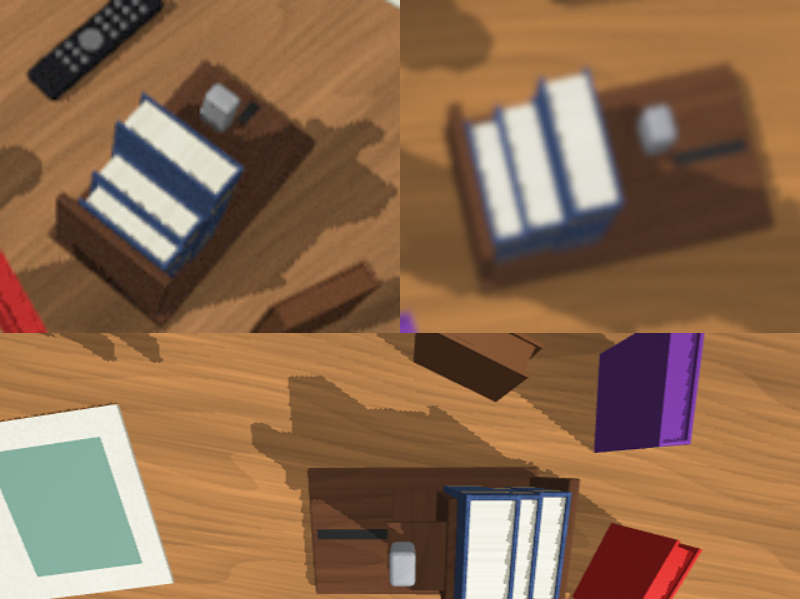

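The three books stand upright and flush between the panel (top view x≈457) and the plate. The bookend estimate is about 39 mm, with a hard stop felt twice, so I'm handing in.

```bash
python3 -c "
from cell import *
print(close_job(),current_time_s())"
```

```text
the job is handed in; nothing more can be done
the job is handed in; nothing more can be done
```

The tall book now stands upright in the rack, spine to the front, with all three books snug between the fixed end and the bookend; I handed the job in, but no pass or fail verdict came back.

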